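# Close the sample pot with its snap lid

## Task

Slide the open metal sample pot along the worktop, without lifting or tipping it, from the plain ring mark until it stands inside the other ring mark, the one with four ticks. Then put the knobbed lid on the pot and press it down until both of the pot's spring clips snap over its edge, keep pressing, and finish with the hand still holding the closed lid down firmly (10 N or so) on the pot at that mark. Do not disturb the things standing around.

Things in the scene. Friction and masses are not known exactly. Their poses are not given: they have to be found in the camera images.
- pot: open round aluminium pot, 54 mm across, 45 mm high, bore 44 mm wide, 39 mm deep, 0.4 kg, loose. Origin: centre of its underside, z up. A spring clip stands on its own +x and -x side (foot block 20 mm wide, 20 to 32 mm up, reaching 32 mm from the axis). The sides along its own y are bare: grip there, across 54 mm, below the rim.
- lid: round aluminium snap lid, 0.12 kg, loose, lying knob up on the green mat (mat top 3 mm above the worktop). Origin: centre of its underside, z up, any yaw fits. From below: spigot 40 mm across, 6 mm deep, enters the bore; bevelled flange 52 mm across, 6 to 11.5 mm up; neck 18 mm across to 20.5 mm; round grip 24 mm across, 20.5 to 47.5 mm up.
- lid_knob (a point): centre of the lid's round grip (24 mm across, 27 mm high), on the lid's axis, 34 mm above the lid's underside
- pot_rim (a point): centre of the pot's mouth at rim height, 45 mm above the pot's underside
- clip_a (a joint): hinge (rad) of the clip on the pot's +x side: 0 upright at rest, positive as it flexes outward, about 0.11 as the lid's edge passes; springs back to 0 by itself
- clip_b (a joint): hinge (rad) of the clip on the pot's -x side: 0 upright at rest, positive as it flexes outward, about 0.11 as the lid's edge passes; springs back to 0 by itself
- mark_start: plain ring of thin white line, 72 mm across, flat on the worktop (no height to speak of), fixed; the pot starts on it; origin at its centre
- mark_target: same ring, 72 mm across, with four ticks pointing outward to 54 mm from its centre; flat and fixed; where the pot must stand; origin at its centre. The worktop between the two rings is bare and flat
- tip_box: bystander: blue pipette tip box with clear lid, 69 x 114 x 64 mm high, origin under its centre, loose, just in front of the tall white instrument at the back (its front about 0.69 m ahead of the base: keep the arm short of it when swinging across)
- tape_roll: bystander: roll of tape lying flat, 68 mm across, 18 mm high, origin under its centre, loose
- timer: bystander: white lab timer, 62 x 62 x 17 mm, origin under its centre, loose
- weight_500g: bystander: brass-coloured weight with a knob, 38 mm across, 42 mm high, on the mat near its front edge, origin under its centre, loose
- weight_200g: bystander: grey weight with a knob, 28 mm across, 33 mm high, origin under its centre, loose
- clip_nose_a (a point): tip of the nose of the steel clip on the pot's +x side as it stands at rest: 23 mm from the pot's axis, 53 mm above its underside. The clip strip is 16 mm wide, its outer face 31 mm from the axis, its top 61 mm above the underside; the nose has a sloping lead-in above its tip
- clip_nose_b (a point): the same point of the clip on the pot's -x side
- lid_flange (a point): centre of the underside of the lid's flange, 6 mm above the lid's origin. Lowered on the pot, it meets the clip noses about 7 mm above the rim; from there the force rises to 10 to 15 N, drops suddenly about 2 mm above the rim as the clips spring back over the flange, and the flange then rests on the rim (lid origin 39 mm above the pot's)
Things that resemble listed ones, but are neither listed nor needed, are in the scene too. Leave any brown or pink look-alike of the pot alone. Leave any brown look-alike of the lid alone.

How it is judged:
On the way, in this order (a step that is already met when the one before it is completed fails the run):
1. the open pot has been slid inside the ring with four ticks (horizontal distance between pot and mark_target below 0.009 m and linear speed of pot below 0.01 m/s and distance between lid and pot above 0.07 m), for 0.2 s.
2. the lid has gone home past the clips and both clips have sprung back over its edge (z of lid in the frame of pot below 0.0403 m and horizontal distance between lid and pot below 0.004 m and value of joint each of clip_a, clip_b below 0.04 rad), for 0.2 s.
At the end, for the whole second after the job is handed in: The pot stands upright, centre within 9 mm of the ticked ring's centre; the lid is home (within 1.3 mm of the rim, centred within 4 mm), both clips sprung back (under 0.04 rad); through the last second the gripper still presses the lid onto the pot with over 5 N (all of step 2 and horizontal distance between pot and mark_target below 0.009 m and height (world z) of pot below 0.004 m and angle between pot's own z axis and vertical below 0.06 rad and contact force between lid and pot above 5 N and contact force between the fingers and lid above 4 N and linear speed of pot below 0.02 m/s); the arm keeps its last pose, push and grip.
It fails at once if the pot is lifted off the worktop (more than 5 mm) (height (world z) of pot above 0.005 m).
It fails at once if the pot is tipped (angle between pot's own z axis and vertical above 0.2 rad).
It fails at once if a bystander is pushed away (more than 25 mm) (distance of any of tip_box, tape_roll, timer, weight_500g, weight_200g from where it was at the start of the episode above 0.025 m).
It also fails if it takes over 72 s, if anything falls off the work surface, if the arm or the gripper's body presses on something with over 40 N, if the wrist force passes 120 N, or if a joint passes its speed limit or range.

## Robot

A 6-joint arm with a two-finger parallel gripper is mounted at the origin on a cart in front of the work surface, level with it; the furniture and walls round the work are solid. World frame = base frame: x ahead of the robot, y to its left, z up, the work surface at z = 0. Lengths are in m, angles in rad, forces in N, time in s.
With the tool pointing down it reaches from about 0.325 to 0.9 m from the base axis. Payload 6.1 kg.
Tool frame: the origin (TCP) lies midway between the tips of the shut fingers; the grasp point (between the pads) lies 19 mm behind it; z points along the fingers, y is the line along which they close (so a half turn about z gives the same grasp; the last joint's range is limited). The gripper opens to 87 mm and grips with 3 to 60 N. Pads are 19 mm wide; open, the fingers measure 117 mm over their backs; the gripper's body (75 mm by 190 mm) begins 51 mm behind the grasp point.
Start: joints at [1.064, 0.22, 1.526, -0, 1.395, -0.126], TCP at [0.232, 0.58, 0.223] pointing down, gripper open.
Joint ranges: [-2.98, 2.98], [-0.91, 2.08], [0.09, 2.57], [-1.24, 4.39], [0.2, 2.65], [-2.68, 2.68]. Speed limits (rad/s): [2.57, 2.57, 3.01, 3.14, 3.14, 3.14].

## Interface

Orientations are given as a unit quaternion [w, x, y, z].
In Python, from plant import arm gives the robot as it stands. The module is installed in compiled form; this text tells all that it offers.
- The arm moves only by the tool send_rows, never from a script. Its argument "moves" is a list of rows, each a list of 3 entries, a list of its own where there are three numbers: the shift along the tool's x, y, z scaled (see below), then the turn, a rotation vector about the tool's x, y, z scaled (see below), then the closure, from 0 (fully open) to 1 (shut). A call has 1 to 5 rows; each row shifts and turns the commanded pose from where the row before left it, along the tool's axes as they then stand; what a row does not reach is not made up. The controller multiplies each number of a shift by 0.15 m and each number of a turn by 0.15 rad. A row lasts 1/8 s, in which the tool goes at most 62.5 mm and 10.7 degrees, less where a joint would pass 70% of its speed; a pose out of reach is approached as far as the arm can. A call with a number of a shift or a turn outside -1 to 1 is refused whole. A call with a gripper value outside its range is refused whole. The fingers move at their own pace and stop on an object; "grip_force" is the grip in N (left out, the last holds). Time passes only in rows, so rows that do not move let the fingers close. It gives the time, the measured TCP pose, the force, the opening and the grip force at its end, in the units of the state.
- arm.observe(): the state, without advancing time (a new reading comes with each control period).
- arm.read_camera(name): name is "scene" or "top" or "wrist"; returns (picture, depth): 400x640x3 uint8, red, green, blue; 400x640 float32, m along the optical axis (not along the pixel's ray), 0 where there is no reading.
- arm.calibration(name): a dict with "fov_y" (degrees; the focal length in pixels is half the picture's height over the tangent of half this angle, whatever the lens; pixels are square), "cx", "cy" (the principal point, pixels), "R" (3x3) and "t" (3): a world point X has camera coordinates R X + t; the wrist camera has in their place "T_tool_cam" (4x4, takes a point from camera to tool coordinates, whose origin is the TCP and whose axes are the flange's). Camera axes: x right, y down, z forward; pixel columns grow to the right and rows downward; lengths in m; the calibration is good to about 2 mm. A picture is of the moment at which its call begins: read the wrist's pose just before it. calibration takes no time and is no camera call.
- arm.job_done(): hands the job in; it is judged then, once.
Trained networks look in the newest picture that a camera, given by its name, has taken for a name from the list of things; names that differ only in an ending like _2 or _b are one class to them, and where a whole thing is asked for, a point or a joint stands for the part that bears it (a point fixed in the world has none). Each returns a list of dicts, best first, with "p" (0 to 1); they miss things now and then, are a little off and sometimes report something else, mostly with a low value. They report only what shows in the picture. A call takes as long as a camera call. They do not tell look-alikes from the thing itself.
- arm.silhouettes(camera, label): "region" (400x640 bool, what is visible of it) and "location" ([column, row] in pixels, amid what is visible of it).
The state is a dict: "t": time; "joint_pos": joint angles; "qvel": joint speeds; "joint_torque": joint torques, N m; "tcp_pos": TCP position; "orientation": TCP orientation; "contact_force": force on the tool from outside, world axes, zero at the start; "torque": the same for the moment, N m; "grip_width": finger opening in m; "grasp_force": force on a finger pad.
Only numpy, scipy, OpenCV 4.12 (cv2) and the standard library are available. Lean on these libraries where they do the work, as an engineer would, in place of code of your own. Each camera call takes 0.05 s, during which the arm holds its last target. There are 200 camera calls.

## Working session

There is one attempt and no reset: what is moved stays moved. The work goes in short steps, Python scripts to look and compute and a tool call to move; the robot and the scene stay as the last step left them, time stands still between calls to the robot, and variables do not carry over. Pictures are saved under pics/ and viewed, at most 10 in all, crops included, and the job is handed in when it is done.

Besides the shell and the picture viewer there is one more tool, called after "Emit:" as name(argument=value, ...) on one line, values as JSON. send_rows: Moves the arm, as the interface text tells. Shifts and turns lie within -1 to 1; 1 stands for 0.15 m of shift or 0.15 rad of turn. Its arguments: {"type":"object","properties":{"moves":{"type":"array","items":{"type":"array"}},"grip_force":{"type":"number"}},"required":["moves"]}

```bash
mkdir -p pics; cat > h.py <<'E'
import numpy as np, cv2
from scipy.spatial.transform import Rotation as Ro
from plant import arm
def pose():
    s=arm.observe(); q=s['orientation']; return np.array(s['tcp_pos']),Ro.from_quat([q[1],q[2],q[3],q[0]]).as_matrix()
def cam(name):
    p,R=pose(); im,d=arm.read_camera(name); c=arm.calibration(name)
    f=200/np.tan(np.radians(c['fov_y'])/2)
    if 'R' in c: Rw=np.array(c['R']).T; t=-Rw@np.array(c['t'])
    else:
        T=np.array(c['T_tool_cam']); Rw=R@T[:3,:3]; t=R@T[:3,3]+p
    return dict(im=im,d=d,f=f,cx=c['cx'],cy=c['cy'],R=Rw,t=t,name=name)
def ray(c,u,v): return c['R']@np.array([(u-c['cx'])/c['f'],(v-c['cy'])/c['f'],1])
def atz(c,u,v,z):
    r=ray(c,u,v); return c['t']+r*(z-c['t'][2])/r[2]
def cloud(c):
    v,u=np.mgrid[:400,:640]; d=c['d']
    P=np.stack([(u-c['cx'])/c['f']*d,(v-c['cy'])/c['f']*d,d],-1)@c['R'].T+c['t']
    P[d==0]=np.nan; return P
def save(n,im): cv2.imwrite('pics/'+n+'.png',cv2.cvtColor(im,cv2.COLOR_RGB2BGR))
E
python3 - <<'E'
from h import *
s=arm.observe(); print(s)
for n in ['scene','top']:
    c=cam(n); save(n,c['im']); P=cloud(c)
    print(n,c['t'])
    for l in ['pot','lid','mark_target','mark_start','tape_roll','timer','weight_500g','weight_200g','tip_box']:
        for o in arm.silhouettes(n,l):
            if o['p']<.2: continue
            print(l,round(o['p'],2),np.round(o['location']),np.round(np.nanmedian(P[o['region']],0),3),np.round(np.nanpercentile(P[o['region']][:,2],95),3),np.round(np.median(c['im'][o['region']],0)))
E
```

```text
{'t': 0.0, 'joint_pos': array([ 1.06393167e+00,  2.21213103e-01,  1.52758318e+00, -1.25104315e-05,
        1.39472280e+00, -1.26099399e-01]), 'qvel': array([-4.02617136e-04, -3.11437809e-04,  2.09290709e-04,  9.45831527e-05,
       -1.73923135e-03,  3.03474302e-03]), 'joint_torque': array([ 6.01261363e-04, -4.94577169e+01, -3.87401426e+01,  7.02477456e-02,
        5.64254425e-02, -1.37095822e-04]), 'tcp_pos': array([0.23197565, 0.57969304, 0.22146012]), 'orientation': array([-2.93924370e-04,  1.89233455e-01,  9.81931653e-01, -9.17291965e-04]), 'contact_force': array([-0.9108117 , -0.33945953, -0.57637296]), 'torque': array([-0.04874685,  0.00943172, -0.0241552 ]), 'grasp_force': 0.0, 'grip_width': 0.08706010324410916}
scene [0.22896348 0.42617367 0.7211657 ]
pot 0.88 [339. 216.] [ 0.495 -0.17   0.031] 0.054 [119. 121. 119.]
pot 0.83 [388. 220.] [ 0.39  -0.216  0.03 ] 0.051 [137.  76.  93.]
lid 0.96 [300. 285.] [0.486 0.043 0.015] 0.05 [229. 233. 230.]
lid 0.72 [297. 210.] [ 0.594 -0.149  0.011] 0.047 [109.  70.  42.]
mark_target 0.69 [342. 213.] [ 0.496 -0.172  0.03 ] 0.054 [118. 121
[... 828 characters left out ...]
03. 172.] [ 0.648 -0.475  0.016] 0.02 [229. 206. 145.]
tape_roll 0.36 [246. 259.] [0.38  0.051 0.032] 0.046 [233. 226. 169.]
tape_roll 0.33 [352. 170.] [ 0.645 -0.291  0.062] 0.066 [153. 164. 166.]
tape_roll 0.32 [320. 221.] [ 0.498 -0.18   0.01 ] 0.054 [225. 228. 227.]
timer 0.67 [265. 179.] [ 0.639 -0.017  0.015] 0.019 [236. 236. 230.]
timer 0.61 [317. 220.] [ 0.498 -0.18   0.01 ] 0.056 [225. 228. 227.]
weight_500g 0.56 [243. 260.] [0.38  0.052 0.042] 0.047 [239. 234. 177.]
weight_500g 0.47 [318. 215.] [ 0.498 -0.18   0.015] 0.056 [223. 224. 223.]
weight_200g 0.64 [320. 220.] [ 0.498 -0.178  0.015] 0.056 [221. 223. 223.]
tip_box 0.6 [353. 169.] [ 0.645 -0.291  0.062] 0.066 [153. 165. 166.]
```

```bash
python3 - <<'E'
from h import *
im=cv2.imread('pics/top.png'); cv2.imwrite('pics/topc.png',cv2.resize(im[140:300,210:430],None,fx=3.6,fy=3.6,interpolation=cv2.INTER_CUBIC))
E
```

```text
(no output)
```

View pics/scene.png

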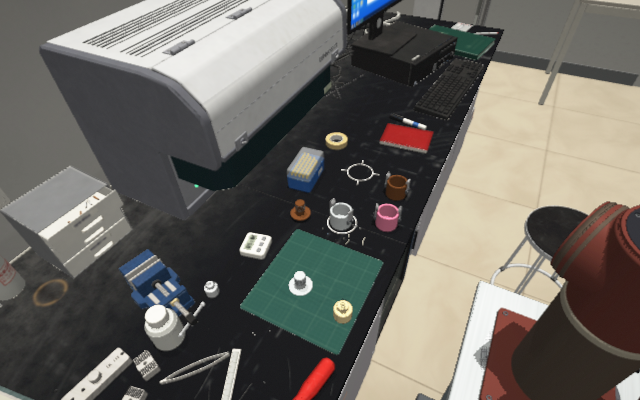

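View pics/topc.png

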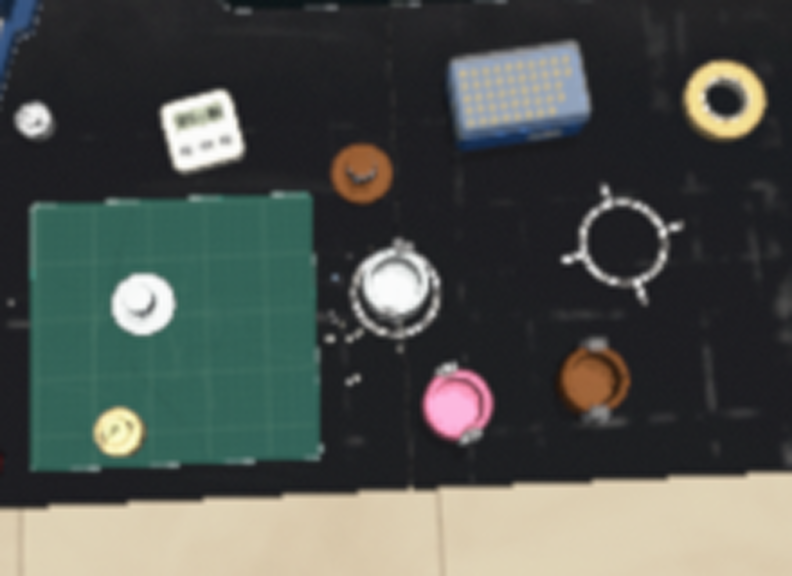

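The things that could be taken for the pot, as top-view pixels, are silver (320,220), pink (336,252) and brown (375,245). For the lid they are silver (250,224) and brown (311,188). By the description I choose the silver pot at (320,220) and the silver lid at (250,224). The ticked ring is at (383,207).

```bash
cat >> h.py <<'E'
def go(x,y,z,yawdir=None):
    """print shift in tool units, and turn about tool z in units"""
    p,R=pose(); d=R.T@(np.array([x,y,z])-p); s=arm.observe()
    out='t=%.2f tcp=%s shift_units=%s'%(s['t'],np.round(p,4),np.round(d/.15,3))
    yy=R[:,1]; out+=' tool y world=%s tilt=%s'%(np.round(yy,3),np.round(R[:2,2],4))
    if yawdir is not None:
        a=R.T@np.array([yawdir[0],yawdir[1],0]); th=np.arctan2(-a[0],a[1]); th=(th+np.pi/2)%np.pi-np.pi/2
        out+=' turnz_units=%.3f'%(th/.15)
    print(out)
E
python3 - <<'E'
from h import *
c=cam('top'); print('target',atz(c,383.3,207.2,0),'pot',atz(c,320,220,0.045),'f',c['f'])
print(arm.calibration('wrist'))
go(0.47,-0.18,0.22,(0,1)); print(pose()[1])
E
```

```text
target [ 0.52778674 -0.38121326  0.        ] pot [ 0.48833339 -0.17920827  0.045     ] f 383.63878640783565
{'fov_y': 61.881876805501086, 'cx': 321.6395271929699, 'cy': 197.4874366346579, 'T_tool_cam': array([[ 3.84593220e-04, -9.60393319e-01, -2.78647673e-01,
         7.74043002e-02],
       [ 9.99999559e-01,  6.08076434e-04, -7.15597196e-04,
        -7.09070459e-04],
       [ 8.56693849e-04, -2.78647275e-01,  9.60393129e-01,
        -1.61918355e-01],
       [ 0.00000000e+00,  0.00000000e+00,  0.00000000e+00,
         1.00000000e+00]])}
t=1.05 tcp=[0.2323 0.5802 0.2225] shift_units=[-3.355 -4.116  0.017] tool y world=[0.372 0.928 0.   ] tilt=[ 0. -0.] turnz_units=-2.539
[[-9.28365468e-01  3.71668611e-01  2.77539763e-05]
 [ 3.71668611e-01  9.28365469e-01 -1.47142585e-06]
 [-2.63127160e-05  8.94926088e-06 -1.00000000e+00]]
```

Emit:
send_rows(moves=[[[-0.24,-0.294,0],[0,0,0],0],[[-0.24,-0.294,0],[0,0,0],0],[[-0.24,-0.294,0],[0,0,0],0],[[-0.24,-0.294,0],[0,0,0],0],[[-0.24,-0.294,0],[0,0,0],0]])

```text
t: 1.68
tcp_pos: [0.3178, 0.307, 0.2228]
orientation: [0.0, 0.189, 0.982, 0.0]
contact_force: [1.1, 0.2, 0.6]
grip_width: 0.087
grasp_force: 0.0
```

Emit:
send_rows(moves=[[[-0.24,-0.294,0],[0,0,0],0],[[-0.24,-0.294,0],[0,0,0],0],[[-0.24,-0.294,0],[0,0,0],0],[[-0.24,-0.294,0],[0,0,0],0],[[-0.24,-0.294,0],[0,0,0],0]])

```text
t: 2.3
tcp_pos: [0.403, 0.0352, 0.2231]
orientation: [0.001, 0.189, 0.982, 0.0]
contact_force: [0.6, -0.6, 0.6]
grip_width: 0.0871
grasp_force: 0.0
```

Emit:
send_rows(moves=[[[-0.24,-0.294,0],[0,0,0],0],[[-0.24,-0.294,0],[0,0,0],0],[[-0.24,-0.294,0],[0,0,-0.85],0],[[-0.24,-0.294,0],[0,0,-0.85],0],[[0,0,0],[0,0,-0.85],0]])

```text
t: 2.92
tcp_pos: [0.4781, -0.1812, 0.2221]
orientation: [-0.0, -0.001, 1.0, -0.0]
contact_force: [-0.1, 1.2, -0.5]
grip_width: 0.0868
grasp_force: 0.0
```

```bash
python3 - <<'E'
from h import *
go(0.498,-0.18,0.01,(0,1))
c=cam('wrist'); save('w1',c['im']); P=cloud(c)
for l in ['pot','mark_target','mark_start','clip_nose_a','pot_rim']:
    for o in arm.silhouettes('wrist',l):
        if o['p']>.2: print(l,round(o['p'],2),np.round(o['location']),np.round(np.nanmedian(P[o['region']],0),3))
E
```

```text
t=2.92 tcp=[ 0.4781 -0.1812  0.2221] shift_units=[-0.133  0.009  1.414] tool y world=[-0.002  1.    -0.001] tilt=[-0.0005 -0.0005] turnz_units=0.012
pot 0.77 [323. 195.] [ 0.499 -0.18   0.027]
pot 0.62 [165. 105.] [ 0.405 -0.343  0.029]
pot 0.6 [279.  92.] [ 0.389 -0.228  0.019]
mark_target 0.58 [173. 187.] [ 0.523 -0.381  0.002]
mark_start 0.72 [309. 154.] [ 0.476 -0.189  0.001]
clip_nose_a 0.74 [168. 102.] [ 0.405 -0.343  0.029]
clip_nose_a 0.65 [324. 192.] [ 0.499 -0.18   0.028]
clip_nose_a 0.63 [276.  89.] [ 0.389 -0.228  0.018]
pot_rim 0.92 [323. 192.] [ 0.499 -0.18   0.028]
pot_rim 0.74 [277.  89.] [ 0.389 -0.229  0.016]
pot_rim 0.67 [168. 109.] [ 0.405 -0.343  0.029]
```

View pics/w1.png

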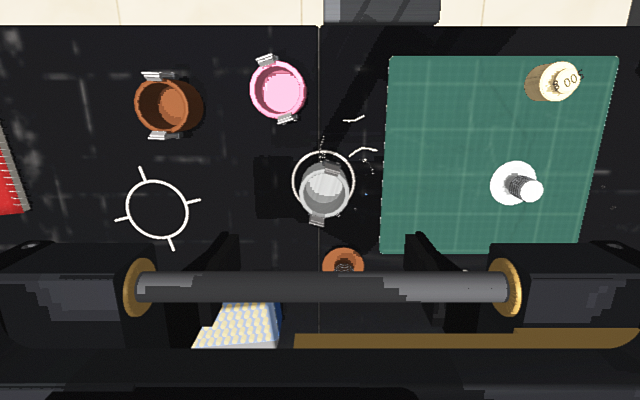

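The wrist view shows the silver pot at (323,190) with clips at (318,220) and (328,165). The ticked ring is at (157,209) and the silver lid at (515,183). The pink and brown look-alikes are clearly separate. Next I measure each precisely.

```bash
cat >> h.py <<'E'
from scipy.optimize import least_squares
def circ(X,r=None):
    m=X.mean(0)
    if r is None: s=least_squares(lambda q:np.hypot(*(X-q[:2]).T)-q[2],[*m,.03],loss='soft_l1',f_scale=.001)
    else: s=least_squares(lambda q:np.hypot(*(X-q[:2]).T)-r,m,loss='soft_l1',f_scale=.001)
    return np.round(s.x,4),len(X),round(float(np.median(np.abs(s.fun))),5)
def marks(c,cen,r=.036):
    g=c['im'].min(2); P=cloud(c); v,u=np.nonzero(g>130)
    Q=np.array([atz(c,a,b,0)[:2] for a,b in zip(u,v)]); rr=np.hypot(*(Q-cen).T)
    ok=(rr<r+.009)&(rr>r-.009)&~(P[v,u,2]>.008)
    return circ(Q[ok],r)
def potm(c,cen):
    P=cloud(c).reshape(-1,3); rr=np.hypot(*(P[:,:2]-cen).T)
    W=P[(rr<.04)]; rim=W[(W[:,2]>.041)&(W[:,2]<.0475)]; cl=W[W[:,2]>.052]
    print('rim',circ(rim[:,:2]),'zmax',np.nanpercentile(W[:,2],99))
    cc=cl[:,:2]; 
    for s in (1,-1):
        k=cc[(cc[:,0]-cen[0])*s>0]
        if len(k): print('clip',np.round(np.median(k,0),4),len(k))
def lidm(c,cen,z0=.003):
    P=cloud(c).reshape(-1,3); rr=np.hypot(*(P[:,:2]-cen).T); W=P[rr<.035]
    print('zmax',np.nanpercentile(W[:,2],99))
    k=W[abs(W[:,2]-z0-.0475)<.004]; print('knobtop',circ(k[:,:2],.0115),np.round((k.min(0)+k.max(0))/2,4))
    k=W[abs(W[:,2]-z0-.0115)<.003]; print('flange',circ(k[:,:2]),np.round((k.min(0)+k.max(0))/2,4))
E
python3 - <<'E'
from h import *
for n in ['wrist','top']:
    c=cam(n); print(n)
    print('tgt',marks(c,np.array([.527,-.381])))
    potm(c,np.array([.495,-.18])); lidm(c,np.array([.487,.038]))
E
```

```text
wrist
tgt (array([ 0.5275, -0.3817]), 645, 0.00109)
rim (array([ 0.4936, -0.1796,  0.0243]), 640, 0.00129) zmax 0.06056099139595978
clip [ 0.5199 -0.1875] 127
clip [ 0.4673 -0.1723] 109
zmax 0.05112187418150249
knobtop (array([0.4897, 0.0355]), 420, 0.00292) [0.4893 0.0351 0.0493]
flange (array([0.4905, 0.0374, 0.0204]), 1042, 0.00348) [0.4897 0.0352 0.0147]
top
tgt (array([ 0.5287, -0.3795]), 117, 0.00162)
rim (array([ 0.4928, -0.1782,  0.0236]), 28, 0.00135) zmax 0.6083526244182281
clip [ 0.5052 -0.1652] 421
clip [ 0.4774 -0.1774] 947
zmax 0.051663632117641176
knobtop (array([0.4881, 0.0317]), 26, 0.00221) [0.4904 0.0385 0.0505]
flange (array([0.4912, 0.0389, 0.0202]), 32, 0.00144) [0.4936 0.046  0.0145]
```

```bash
python3 - <<'E'
from h import *
go(0.4936,-0.1798,0.08,(0.278,0.961))
E
```

```text
t=3.33 tcp=[ 0.4775 -0.177   0.2229] shift_units=[-0.107 -0.018  0.952] tool y world=[-0.002  1.    -0.   ] tilt=[ 0.0006 -0.0003] turnz_units=1.887
```

Emit:
send_rows(moves=[[[-0.107,-0.018,0.3],[0,0,0],0],[[0,0,0.3],[0,0,0.95],0],[[0,0,0.3],[0,0,0.937],0],[[0,0,0.05],[0,0,0],0],[[0,0,0],[0,0,0],0]])

```text
t: 3.95
tcp_pos: [0.4939, -0.1803, 0.0809]
orientation: [0.0, 0.139, 0.99, -0.0]
contact_force: [0.2, -0.3, -0.2]
grip_width: 0.0868
grasp_force: 0.0
```

```bash
python3 - <<'E'
from h import *
go(0.4936,-0.1798,0.011,(0.278,0.961))
c=cam('wrist'); potm(c,np.array([.4936,-.18])); print(marks(c,np.array([.5275,-.3817])))
go(0.4936,-0.1798,0.011,(0.278,0.961))
E
```

```text
t=3.95 tcp=[ 0.4939 -0.1803  0.0809] shift_units=[0.003 0.002 0.466] tool y world=[ 0.275  0.961 -0.   ] tilt=[ 0.0004 -0.0002] turnz_units=0.021
rim (array([ 0.4935, -0.1792,  0.0243]), 1806, 0.00135) zmax 0.19618000129220534
clip [ 0.5174 -0.1858] 66
clip [ 0.4675 -0.1708] 24818h.py:32: RuntimeWarning: Mean of empty slice.
  m=X.mean(0)
  ret = um.true_divide(
Traceback (most recent call last):
  File "h.py", line 40, in marks
    return circ(Q[ok],r)
  File "h.py", line 34, in circ
    else: s=least_squares(lambda q:np.hypot(*(X-q[:2]).T)-r,m,loss='soft_l1',f_scale=.001)
            ~~~~~~~~~~~~~^^^^^^^^^^^^^^^^^^^^^^^^^^^^^^^^^^^^^^^^^^^^^^^^^^^^^^^^^^^^^^^^^
ValueError: Initial guess is outside of provided bounds
```

Emit:
send_rows(moves=[[[0,0,0.25],[0,0,0],0],[[0,0,0.21],[0,0,0],0],[[0,0,0],[0,0,0],0.6],[[0,0,0],[0,0,0],0.6],[[0,0,0],[0,0,0],0.6]], grip_force=10)

```text
t: 4.62
tcp_pos: [0.4953, -0.1813, 0.0134]
orientation: [0.002, 0.14, 0.99, -0.001]
contact_force: [0.7, 0.5, 0.8]
grip_width: 0.0646
grasp_force: 0.0
```

Emit:
send_rows(moves=[[[0,0,0],[0,0,0],0.6],[[0,0,0],[0,0,0],0.6]])

```text
t: 4.88
tcp_pos: [0.495, -0.1801, 0.0127]
orientation: [0.001, 0.14, 0.99, 0.0]
contact_force: [0.6, 4.4, 6.8]
grip_width: 0.055
grasp_force: 10.0
```

```bash
python3 - <<'E'
from h import *
p,R=pose(); go(p[0]+.0339,p[1]-.2020,p[2])
c=cam('wrist'); potm(c,np.array([.4936,-.18]));print(arm.observe()['contact_force'])
E
```

```text
t=4.88 tcp=[ 0.495  -0.1801  0.0127] shift_units=[-0.591 -1.231  0.   ] tool y world=[0.278 0.961 0.001] tilt=[0.0028 0.0002]
rim (array([ 0.4923, -0.1801,  0.0248]), 3286, 0.00147) zmax 0.12779886054695166
clip [ 0.5027 -0.1508] 998
clip [ 0.4686 -0.1733] 30213
[0.53485103 4.19464551 6.71386009]
```

Emit:
send_rows(moves=[[[-0.059,-0.123,0],[0,0,0],0.6],[[-0.059,-0.123,0],[0,0,0],0.6],[[-0.059,-0.123,0],[0,0,0],0.6],[[-0.059,-0.123,0],[0,0,0],0.6],[[-0.059,-0.123,0],[0,0,0],0.6]])

```text
t: 5.55
tcp_pos: [0.5111, -0.2801, 0.0124]
orientation: [-0.0, 0.14, 0.99, 0.001]
contact_force: [-1.0, 8.5, 9.3]
grip_width: 0.0546
grasp_force: 10.0
```

Emit:
send_rows(moves=[[[-0.059,-0.123,0],[0,0,0],0.6],[[-0.059,-0.123,0],[0,0,0],0.6],[[-0.059,-0.123,0],[0,0,0],0.6],[[-0.059,-0.123,0],[0,0,0],0.6],[[0,0,0],[0,0,0],0.6]])

```text
t: 6.18
tcp_pos: [0.5251, -0.3643, 0.0126]
orientation: [0.002, 0.141, 0.99, -0.001]
contact_force: [0.7, -5.1, 3.9]
grip_width: 0.0546
grasp_force: 10.0
```

```bash
python3 - <<'E'
from h import *
go(.5275,-.3817,.0127); print(arm.observe()['contact_force'])
c=cam('wrist'); save('w2',c['im']); potm(c,pose()[0][:2]); print(marks(c,np.array([.5275,-.3817])))
E
```

```text
t=6.17 tcp=[ 0.5251 -0.3643  0.0126] shift_units=[-0.048 -0.107 -0.   ] tool y world=[ 0.278  0.96  -0.003] tilt=[ 0.0026 -0.0034]
[ 0.68339756 -5.10157997  3.92738775]
rim (array([ 0.522 , -0.3641,  0.0248]), 3333, 0.0015) zmax 0.1277229361746357
clip [ 0.5336 -0.3349] 885
clip [ 0.4987 -0.3572] 28896
(array([ 0.5269, -0.383 ]), 1487, 0.0019)
```

View pics/w2.png

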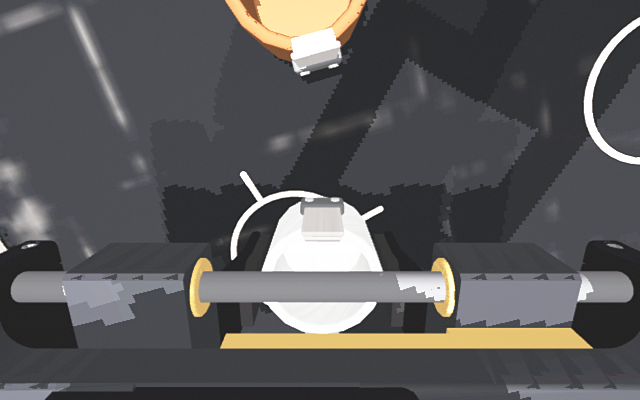

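The wrist view shows the pot at (320,290), still about 18 mm short of the ring centre. The brown pot at (300,20) is clear.

Emit:
send_rows(moves=[[[-0.029,-0.053,0],[0,0,0],0.6],[[-0.029,-0.053,0],[0,0,0],0.6],[[0,0,0],[0,0,0],0.6],[[0,0,0],[0,0,0],0.6]])

```text
t: 6.72
tcp_pos: [0.5282, -0.3778, 0.0119]
orientation: [-0.0, 0.14, 0.99, 0.001]
contact_force: [-0.4, 3.3, 7.8]
grip_width: 0.0547
grasp_force: 10.0
```

```bash
python3 - <<'E'
from h import *
go(.529,-.382,.0127)
c=cam('wrist'); potm(c,pose()[0][:2]); print(marks(c,np.array([.5275,-.3817])))
c=cam('top'); potm(c,pose()[0][:2]); 
E
```

```text
t=6.72 tcp=[ 0.5282 -0.3778  0.0119] shift_units=[-0.013 -0.025 -0.006] tool y world=[0.277 0.961 0.002] tilt=[-0.0002  0.0023]
rim (array([ 0.5248, -0.3776,  0.0248]), 3355, 0.00152) zmax 0.12707396809911306
clip [ 0.5368 -0.3487] 886
clip [ 0.5022 -0.3708] 29197
(array([ 0.527, -0.381]), 1413, 0.00108)h.py:32: RuntimeWarning: Mean of empty slice.
  m=X.mean(0)
  ret = um.true_divide(
Traceback (most recent call last):
  File "h.py", line 44, in potm
    print('rim',circ(rim[:,:2]),'zmax',np.nanpercentile(W[:,2],99))
                ~~~~^^^^^^^^^^^
  File "h.py", line 33, in circ
    if r is None: s=least_squares(lambda q:np.hypot(*(X-q[:2]).T)-q[2],[*m,.03],loss='soft_l1',f_scale=.001)
                    ~~~~~~~~~~~~~^^^^^^^^^^^^^^^^^^^^^^^^^^^^^^^^^^^^^^^^^^^^^^^^^^^^^^^^^^^^^^^^^^^^^^^^^^^
ValueError: Initial guess is outside of provided bounds
```

Emit:
send_rows(moves=[[[-0.016,-0.03,0],[0,0,0],0.6],[[0,0,0],[0,0,0],0.6],[[0,0,0],[0,0,0],0.6]])

```text
t: 7.2
tcp_pos: [0.5291, -0.3818, 0.0118]
orientation: [-0.001, 0.14, 0.99, 0.002]
contact_force: [-0.7, 7.6, 10.0]
grip_width: 0.0546
grasp_force: 10.0
```

Emit:
send_rows(moves=[[[0,0,0],[0,0,0],0],[[0,0,0],[0,0,0],0],[[0,0,0],[0,0,0],0],[[0,0,0],[0,0,0],0],[[0,0,-0.3],[0,0,0],0]])

```text
t: 7.82
tcp_pos: [0.5259, -0.382, 0.0516]
orientation: [-0.004, 0.14, 0.99, 0.003]
contact_force: [0.6, -0.5, -0.3]
grip_width: 0.0861
grasp_force: 0.0
```

Emit:
send_rows(moves=[[[0,0,-0.35],[0,0,0],0],[[0,0,-0.35],[0,0,0],0],[[0.3,0,0],[0,0,0],0],[[0,0,0],[0,0,0],0]])

```text
t: 8.32
tcp_pos: [0.4834, -0.3711, 0.1607]
orientation: [-0.001, 0.141, 0.99, 0.0]
contact_force: [1.0, -0.4, 0.3]
grip_width: 0.087
grasp_force: 0.0
```

```bash
python3 - <<'E'
from h import *
go(.4895,.036,.12)
c=cam('wrist'); save('w3',c['im']); potm(c,np.array([.527,-.381])); print(marks(c,np.array([.5275,-.3817])))
E
```

```text
t=8.32 tcp=[ 0.4834 -0.3711  0.1607] shift_units=[0.717 2.618 0.275] tool y world=[0.279 0.96  0.001] tilt=[-0.0017  0.0012]
rim (array([ 0.5261, -0.3819,  0.0244]), 912, 0.00133) zmax 0.059429456060803354
clip [ 0.4994 -0.3738] 150
(array([ 0.5272, -0.3812]), 448, 0.00081)
```

View pics/w3.png

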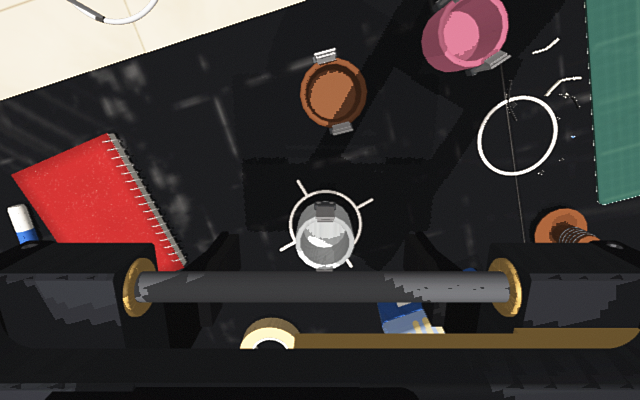

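The pot now stands inside the ticked ring at (325,230), about 1.3 mm off centre. Next is the lid.

Emit:
send_rows(moves=[[[0.09,0.327,0],[0,0,0],0],[[0.09,0.327,0],[0,0,0],0],[[0.09,0.327,0],[0,0,0],0],[[0.09,0.327,0],[0,0,0],0],[[0.09,0.327,0],[0,0,0],0]])

```text
t: 9.0
tcp_pos: [0.4897, -0.1163, 0.161]
orientation: [0.0, 0.14, 0.99, 0.0]
contact_force: [0.6, -0.2, 0.3]
grip_width: 0.0871
grasp_force: 0.0
```

Emit:
send_rows(moves=[[[0.09,0.327,0],[0,0,0],0],[[0.09,0.327,0],[0,0,0],0],[[0.09,0.327,0],[0,0,0],0],[[0,0,0],[0,0,0],0],[[0,0,0],[0,0,0],0]])

```text
t: 9.62
tcp_pos: [0.4914, 0.0346, 0.1609]
orientation: [0.0, 0.14, 0.99, -0.0]
contact_force: [0.6, -0.8, 0.3]
grip_width: 0.087
grasp_force: 0.0
```

```bash
python3 - <<'E'
from h import *
go(.4895,.036,.12)
c=cam('wrist'); lidm(c,np.array([.4895,.036])); go(.4895,.036,.12)
E
```

```text
t=9.62 tcp=[0.4914 0.0346 0.1609] shift_units=[0.015 0.005 0.273] tool y world=[ 0.277  0.961 -0.   ] tilt=[-0.     -0.0005]
zmax 0.27643373280234823
knobtop (array([0.4897, 0.0356]), 610, 0.003) [0.4892 0.0357 0.0493]
flange (array([0.492 , 0.0351, 0.0211]), 1495, 0.00282) [0.4897 0.0357 0.0142]
t=9.68 tcp=[0.4914 0.034  0.1609] shift_units=[0.016 0.009 0.273] tool y world=[ 0.278  0.961 -0.   ] tilt=[-0.0001 -0.0005]
```

Emit:
send_rows(moves=[[[0.016,0.008,0.3],[0,0,0],0],[[0,0,0.3],[0,0,0],0],[[0,0,0.25],[0,0,0],0.3],[[0,0,0],[0,0,0],0.4],[[0,0,0],[0,0,0],0.4]], grip_force=30)

```text
t: 10.3
tcp_pos: [0.4902, 0.0356, 0.0349]
orientation: [0.001, 0.141, 0.99, 0.0]
contact_force: [-0.3, -0.7, -0.4]
grip_width: 0.0649
grasp_force: 0.0
```

```bash
python3 - <<'E'
from h import *
go(.4893,.0356,.0185,(.278,.961))
E
```

```text
t=10.30 tcp=[0.4902 0.0356 0.0349] shift_units=[ 0.006 -0.002  0.109] tool y world=[0.279 0.96  0.   ] tilt=[ 0.0016 -0.0002] turnz_units=-0.008
```

Emit:
send_rows(moves=[[[0.006,-0.002,0.1],[0,0,0],0.4],[[0,0,0.008],[0,0,0],0.6],[[0,0,0],[0,0,0],1],[[0,0,0],[0,0,0],1],[[0,0,0],[0,0,0],1]])

```text
t: 10.92
tcp_pos: [0.4883, 0.0367, 0.0177]
orientation: [0.0, 0.14, 0.99, 0.0]
contact_force: [0.7, -0.2, 0.9]
grip_width: 0.0233
grasp_force: 30.0
```

Emit:
send_rows(moves=[[[0,0,0],[0,0,0],1],[[0,0,0],[0,0,0],1],[[0,0,0],[0,0,0],1]], grip_force=50)

```text
t: 11.3
tcp_pos: [0.4884, 0.0366, 0.0177]
orientation: [0.0, 0.14, 0.99, 0.0]
contact_force: [-0.1, 0.7, 3.5]
grip_width: 0.0229
grasp_force: 50.0
```

Emit:
send_rows(moves=[[[0,0,-0.2],[0,0,0],1],[[0,0,-0.35],[0,0,0],1],[[0,0,-0.35],[0,0,0],1],[[-0.127,-0.326,0],[0,0,0],1],[[-0.127,-0.326,0],[0,0,0],1]])

```text
t: 11.92
tcp_pos: [0.4978, -0.0688, 0.1531]
orientation: [0.001, 0.139, 0.99, -0.0]
contact_force: [0.7, -0.3, -1.6]
grip_width: 0.0224
grasp_force: 50.0
```

Emit:
send_rows(moves=[[[-0.127,-0.326,0],[0,0,0],1],[[-0.127,-0.326,0],[0,0,0],1],[[-0.127,-0.326,0],[0,0,0],1],[[-0.127,-0.326,0],[0,0,0],1],[[-0.127,-0.326,0],[0,0,0],1]])

```text
t: 12.55
tcp_pos: [0.5205, -0.3308, 0.1515]
orientation: [-0.001, 0.14, 0.99, 0.0]
contact_force: [1.1, 0.9, -1.7]
grip_width: 0.0228
grasp_force: 50.0
```

Emit:
send_rows(moves=[[[-0.06,-0.3,0],[0,0,0],1],[[0,0,0],[0,0,0],1],[[0,0,0],[0,0,0],1]])

```text
t: 12.92
tcp_pos: [0.5166, -0.3743, 0.1513]
orientation: [-0.001, 0.141, 0.99, 0.001]
contact_force: [-0.6, -0.3, -1.2]
grip_width: 0.0227
grasp_force: 50.0
```

```bash
python3 - <<'E'
from h import *
go(.5263,-.3818,.12)
c=cam('wrist'); save('w4',c['im']); potm(c,np.array([.5263,-.3818])); p=pose()[0]; print(p); lidm(c,p[:2],p[2]-.0147)
E
```

```text
t=12.93 tcp=[ 0.5166 -0.3743  0.1513] shift_units=[-0.076 -0.03   0.208] tool y world=[0.278 0.961 0.001] tilt=[-0.0014  0.0017]
rim (array([ 0.5262, -0.3819,  0.0242]), 515, 0.00128) zmax 0.26658531247387507
clip [ 0.5275 -0.3715] 211
clip [ 0.4931 -0.3722] 16825
[ 0.51692054 -0.37384828  0.15154156]
zmax 0.26670456772486145
knobtop (array([ 0.5161, -0.3749]), 956, 0.00347) [ 0.5136 -0.3718  0.1843]
flange (array([ 0.5055, -0.3719,  0.0112]), 2231, 0.00349) [ 0.508  -0.3746  0.1486]
```

View pics/w4.png

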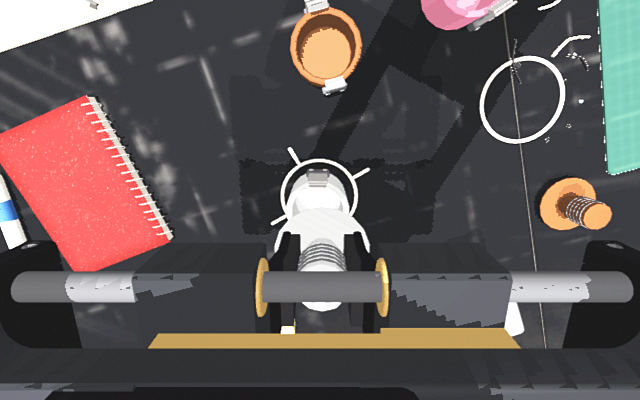

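The lid is held at (322,240) above the pot at (318,195), slightly short of it. Next I measure where the lid sits in the hand.

```bash
cat >> h.py <<'E'
def lidhand(c,p,R):
    P=cloud(c).reshape(-1,3); L=(P-p)@R   # tool coords
    k=L[(np.hypot(L[:,0],L[:,1])<.04)&(L[:,2]>-.002)&(L[:,2]<.014)]
    e=[]
    for y in np.arange(-.018,.018,.001):
        q=k[abs(k[:,1]-y)<.0005]
        if len(q)>2: e.append([np.sort(q[:,0])[-2],y])
    e=np.array(e); print('lid in tool',circ(e,.026),circ(e),'zrange',np.round(np.percentile(k[:,2],[2,98]),4), 'y ext',np.round([k[:,1].min(),k[:,1].max()],4))
E
python3 - <<'E'
from h import *
p,R=pose(); c=cam('wrist'); lidhand(c,p,R)
r=np.array([.5262,-.3819,0]); print('pot in tool',R.T@(r-p))
E
```

```text
lid in tool (array([-0.0021, -0.0007]), 36, 0.00013) (array([-0.0014, -0.0007,  0.0254]), 36, 0.0001) zrange [-0.0007  0.0047] y ext [-0.0266  0.0245]
pot in tool [-0.01136733 -0.00532586  0.15151964]
```

Emit:
send_rows(moves=[[[-0.064,-0.031,0],[0,0,0],1],[[0,0,0.2],[0,0,0],1],[[0,0,0.2],[0,0,0],1],[[0,0,0.05],[0,0,0],1],[[0,0,0],[0,0,0],1]])

```text
t: 13.65
tcp_pos: [0.5255, -0.3818, 0.0849]
orientation: [-0.0, 0.14, 0.99, 0.0]
contact_force: [0.0, -0.5, -0.1]
grip_width: 0.0228
grasp_force: 50.0
```

```bash
python3 - <<'E'
from h import *
go(.5263,-.3818,.0537,(.278,.961))
p,R=pose(); c=cam('wrist'); save('w5',c['im'])
L=R.T@(np.array([.5262,-.3819,0])-p); print('pot in tool',L); lidhand(c,p,R)
E
```

```text
t=13.65 tcp=[ 0.5255 -0.3818  0.0849] shift_units=[-0.005  0.002  0.208] tool y world=[0.277 0.961 0.   ] tilt=[-0.0003  0.0003] turnz_units=0.006
pot in tool [-0.00075068  0.00011814  0.08485748]
lid in tool (array([-0.0021, -0.0007]), 36, 0.00013) (array([-0.0021, -0.0007,  0.026 ]), 36, 0.00013) zrange [-0.0006  0.0047] y ext [-0.0264  0.0245]
```

View pics/w5.png

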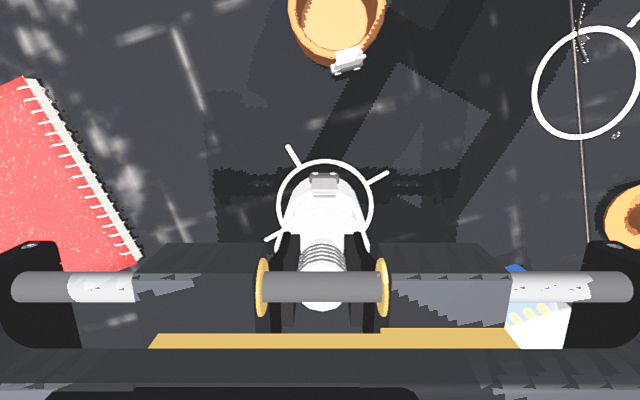

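The lid is above the pot at (322,215) with the near clip at (323,182), and about 1.3 mm of correction is needed.

Emit:
send_rows(moves=[[[0.009,0.005,0],[0,0,0],1],[[0,0,0.06],[0,0,0],1],[[0,0,0.05],[0,0,0],1],[[0,0,0.03],[0,0,0],1],[[0,0,0],[0,0,0],1]], grip_force=60)

```text
t: 14.32
tcp_pos: [0.5244, -0.3812, 0.0636]
orientation: [0.0, 0.14, 0.99, -0.0]
contact_force: [1.5, -0.6, -0.9]
grip_width: 0.0225
grasp_force: 60.0
```

```bash
python3 - <<'E'
from h import *
go(.5263,-.3818,.0537)
p,R=pose(); c=cam('wrist'); print(arm.observe()['contact_force'],'pot in tool',R.T@(np.array([.5262,-.3819,0])-p)); lidhand(c,p,R); print(marks(c,np.array([.5275,-.3817])))
E
```

```text
t=14.32 tcp=[ 0.5244 -0.3812  0.0636] shift_units=[-0.013 -0.001  0.066] tool y world=[0.278 0.961 0.   ] tilt=[ 0.0006 -0.0001]
[ 1.73950484 -0.26353916 -1.07738164] pot in tool [-0.00191929 -0.00020521  0.06361296]
lid in tool (array([0.0001, 0.0005]), 36, 0.00196) (array([ 0.0111, -0.0003,  0.0167]), 36, 0.00093) zrange [-0.0005  0.0107] y ext [-0.0265  0.0244]
(array([ 0.527 , -0.3809]), 1206, 0.00106)
```

Emit:
send_rows(moves=[[[0,0,0.014],[0,0,0],1],[[0,0,0.014],[0,0,0],1],[[0,0,0],[0,0,0],1]])

```text
t: 14.75
tcp_pos: [0.5248, -0.3816, 0.0605]
orientation: [0.001, 0.14, 0.99, -0.001]
contact_force: [2.3, -1.2, 3.9]
grip_width: 0.0222
grasp_force: 60.0
```

Emit:
send_rows(moves=[[[0,0,0.014],[0,0,0],1],[[0,0,0.014],[0,0,0],1],[[0,0,0],[0,0,0],1]])

```text
t: 15.12
tcp_pos: [0.5252, -0.3822, 0.0577]
orientation: [0.001, 0.14, 0.99, -0.001]
contact_force: [1.3, 0.6, 9.3]
grip_width: 0.0225
grasp_force: 60.0
```

Emit:
send_rows(moves=[[[0,0,0.01],[0,0,0],1],[[0,0,0.01],[0,0,0],1],[[0,0,0],[0,0,0],1]])

```text
t: 15.5
tcp_pos: [0.5246, -0.3815, 0.0536]
orientation: [0.001, 0.14, 0.99, -0.0]
contact_force: [1.2, 0.0, 8.6]
grip_width: 0.0226
grasp_force: 60.0
```

Emit:
send_rows(moves=[[[0,0,0.01],[0,0,0],1],[[0,0,0],[0,0,0],1],[[0,0,0],[0,0,0],1]])

```text
t: 15.88
tcp_pos: [0.5247, -0.3815, 0.0535]
orientation: [0.001, 0.14, 0.99, -0.0]
contact_force: [-1.5, 2.7, 15.6]
grip_width: 0.0227
grasp_force: 60.0
```

```bash
python3 - <<'E'
from h import *
p,R=pose(); c=cam('wrist'); save('w6',c['im']); c2=cam('scene')
print(p,arm.observe()['contact_force'],marks(c,np.array([.5275,-.3817])))
a=cv2.resize(c['im'][120:340,200:450],(500,440)); b=cv2.resize(c2['im'][130:210,320:400],(280,280)); 
o=np.zeros((440,790,3),np.uint8); o[:,:500]=a; o[:280,505:785]=b; save('chk',o)
E
```

```text
[ 0.52471222 -0.38152536  0.05349392] [-1.44336945  3.28635344 15.45039987] (array([ 0.527 , -0.3809]), 1287, 0.00106)
```

View pics/chk.png

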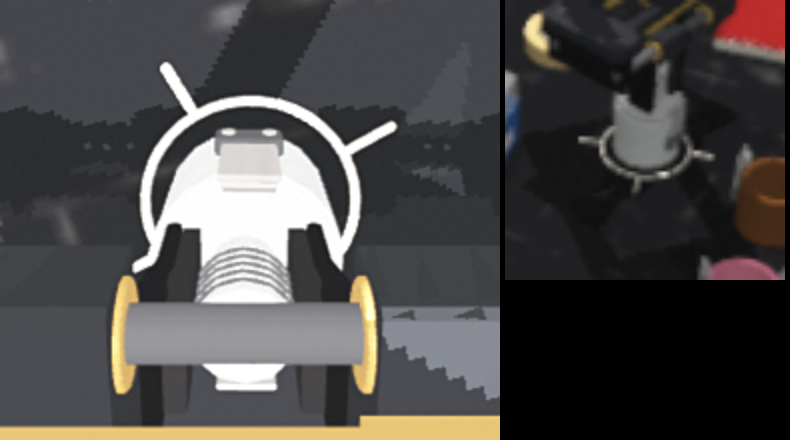

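The left crop shows the lid home on the pot inside the ticked ring, with the near clip upright over the flange at (250,155). The force holds steady at about 15 N, so I hand it in.

```bash
python3 -c "
from plant import arm
print(arm.job_done()); s=arm.observe(); print(s['t'],s['tcp_pos'],s['contact_force'])"
```

```text
the job is handed in; nothing more can be done
None
the job is handed in; nothing more can be done
```

I handed the job in at about 16 s, with the pot about 1 mm from the ticked ring's centre, the lid snapped home and the hand pressing it down with about 15 N; only the near clip was visible to check, and no verdict was returned.

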